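# Tip a mounted specimen into the dryer through its cover slot

## Task

Pick up the small steel boat that carries the round specimen, lower it level through the slot in the dryer's cover plate, and tip its open tongue end down inside so that the specimen rolls out onto the dryer's floor, all without the boat touching the cover plate. Then lift the empty boat out and stand it upright on the worktop. Leave the other, empty boat where it is.

Things in the scene. Friction and masses are not known exactly. Their poses are not given: they have to be found in the camera images.
- boat_grip (a point): Centre of the grip tang of the loaded steel boat, 150 mm above the boat's underside; boat axes (see boat). The tang is an upright flat bar 26 (x) x 9 (y) x 56 (z) mm, centred 3 mm below this point; pinch it across its 9 mm thickness. Under it a bail of two thin legs (10 mm along x, 27 mm over both along y) runs down to the boat's sides at x = 0.
- boat: The loaded boat, 0.12 kg; origin on its underside below the tang, z up. Open tongue points to -x (to the robot at yaw 0). x from -38 (tongue tip, 14 mm up) to 22 mm (back wall); 27 mm wide, walls 26 mm high, foot x = -22 to 22. Its inner floor slopes 12 degrees down to the back wall, where the specimen lies on its round side; tipping the tongue end down 20 to 25 degrees rolls it out.
- specimen_mid (a point): Centre of the round black mounted specimen, 30 mm diameter, 17 mm thick, 0.03 kg; its z axis is its round axis. At the start it lies across the boat, 5 mm to the back of the grip point and 129 mm below it.
- cover: The dryer's fixed steel cover plate, 210 (x) x 150 (y) x 4 mm; origin at the centre of the slot on the plate's upper face, 105 mm above the worktop. The slot is 130 mm long (x) and 50 mm wide (y). The chamber below is 198 x 138 mm inside; its floor is 90 mm below the plate's upper face (15 mm above the worktop).
- spare_boat_grip (a point): The same point of the second, equal boat, which is empty: not to be used.
Not all that is in view belongs to the job. What is shaped like the boat but green is not meant.

How it is judged (in metres and radians):
On the way, in this order (a step that is already met when the one before it is completed fails the run):
1. the loaded boat is level inside the dryer, its walls below the cover plate, with the specimen still in its pocket (z of boat_grip in the frame of cover below 0.12 m and horizontal distance between boat_grip and cover below 0.065 m and angle between boat_grip's own z axis and vertical below 0.17 rad and z of specimen_mid in the frame of boat_grip below -0.11 m and x of specimen_mid in the frame of boat_grip above -0.02 m), for 0.1 s.
2. the boat is tipped inside the dryer and the specimen has rolled out of its pocket below the cover plate (angle between boat_grip's own z axis and vertical above 0.2 rad and x of specimen_mid in the frame of boat_grip below -0.025 m and z of specimen_mid in the frame of cover below -0.03 m and x of specimen_mid in the frame of cover between -0.1 and 0.1 m and y of specimen_mid in the frame of cover between -0.07 and 0.07 m), for 0.1 s.
At the end, for the whole second after the job is handed in: The specimen lies at rest on the floor of the dryer (centre more than 60 mm below the plate's upper face, within the chamber) and the empty boat stands at rest on the worktop, upright within 10 degrees (its grip point 142 to 157 mm above the worktop) (x of specimen_mid in the frame of cover between -0.1 and 0.1 m and y of specimen_mid in the frame of cover between -0.07 and 0.07 m and z of specimen_mid in the frame of cover below -0.06 m and linear speed of each of specimen, boat below 0.03 m/s and height (world z) of boat_grip between 0.142 and 0.157 m and angle between boat_grip's own z axis and vertical below 0.17 rad); the robot touches nothing.
It fails at once if the boat touches the cover plate (more than 0.5 N) (contact force between boat and cover above 0.5 N).
It fails at once if the other boat is moved more than 30 mm (distance of spare_boat_grip from where it was at the start of the episode above 0.03 m).
It also fails if it takes over 61 s, if anything falls off the work surface, if the arm or the gripper's body presses on something with over 40 N, if the wrist force passes 120 N, or if a joint passes its speed limit or range.

## Robot

A 6-joint arm with a two-finger parallel gripper is mounted at the origin on a cart in front of the work surface, level with it; the furniture and walls round the work are solid. World frame = base frame: x ahead of the robot, y to its left, z up, the work surface at z = 0. Lengths are in mm, angles in rad, forces in N, time in s.
With the tool pointing down it reaches from about 275 to 825 mm from the base axis. Payload 4.9 kg.
Tool frame: the origin (TCP) lies midway between the tips of the shut fingers; the grasp point (between the pads) lies 19 mm behind it (ctrl.grasp_offset is the distance from the TCP to the grasp point, in mm); z points along the fingers, y is the direction in which the jaws open and shut (so a half turn about z gives the same grasp; the last joint's range is limited). The gripper opens to 85 mm and grips with 20 to 120 N. Pads are 22 mm wide; open, the fingers measure 114 mm over their backs; the gripper's body (76 mm by 85 mm) begins 54 mm behind the grasp point. The pads swing forward as they close: fully open they stand 13 mm farther back than shut.
Start: joints at [-1.335, 0.326, -0.193, 1.052, 0, 1.437], TCP at [198.799, -512.833, 231.281] pointing down, gripper open.
Joint ranges: [-2.65, 2.65], [-0.97, 1.79], [-1.3, 1.35], [-1.93, 2.1], [-1.47, 1.37], [-3.14, 3.14]. Speed limits (rad/s): [2.57, 2.57, 3.14, 3.14, 3.14, 3.14].

## Interface

Orientations are given as a rotation vector (axis times angle).
In Python, from workcell import ctrl gives the robot as it stands.
- The arm moves only by the tool apply_moves, never from a script. Its argument "rows" is a list of rows, each an object with "turn": the turn, a rotation vector about the tool's x, y, z in degrees, a list of three; "offset": the shift along the tool's x, y, z in m, a list of three; "gripper": the closure, from -1 (fully open) to 1 (shut). In form: [{"turn": [rx, ry, rz], "offset": [dx, dy, dz], "gripper": gripper}, ...]. A call has 1 to 8 rows; each row is the pose to reach, as a shift and turn from the pose commanded when the call began, along the tool's axes at that moment; what a row does not reach only later rows make up. A row lasts 1/8 s, in which the tool goes at most 62.5 mm and 10.7 degrees, less where a joint would pass 70% of its speed; a pose out of reach is approached as far as the arm can. A call with a gripper value outside its range is refused whole. The fingers move at their own pace and stop on an object; "newtons" is the grip in N (left out, the last holds). Time passes only in rows, so rows that repeat a pose let the fingers close. It gives the time, the measured TCP pose, the force and the opening at its end, in the units of the state.
- ctrl.state(): the state, without advancing time (a new reading comes with each control period).
- ctrl.camera(name): name is "side" or "top" or "wrist"; returns the picture (384x512x3 uint8, red, green, blue); there is no depth.
- ctrl.camera_model(name): a dict with "vfov" (degrees; the focal length in pixels is half the picture's height over the tangent of half this angle, whatever the lens; pixels are square), "cx", "cy" (the principal point, pixels), "world_from_camera" (4x4, takes a point from camera to world coordinates). Camera axes: x right, y down, z forward; pixel columns grow to the right and rows downward; lengths in mm; the calibration is good to about 2 mm. A picture is of the moment at which its call begins: read the wrist's pose just before it. camera_model takes no time and is no camera call; for the wrist camera it gives the pose at the moment of the call.
- ctrl.sign_off(): hands the job in, once; it reports no verdict.
The state is a dict: "time_s": time; "joint_pos": joint angles; "joint_velocities": joint speeds; "tau": joint torques, N m; "ee_pos": TCP position; "tool_rot": TCP orientation; "ft_force": force on the tool from outside, world axes, zero at the start; "wrist_torque": the same for the moment, N m; "opening": finger opening in mm.
Only numpy, scipy, OpenCV 4.12 (cv2) and the standard library are available. Lean on these libraries where they do the work, as an engineer would, in place of code of your own. Each camera call takes 0.05 s, during which the arm holds its last target.

## Working session

There is one attempt and no reset: what is moved stays moved. The work goes in short steps, Python scripts to look and compute and a tool call to move; the robot and the scene stay as the last step left them, time stands still between calls to the robot, and variables do not carry over. Pictures are saved under pics/ and viewed, and the job is handed in when it is done.

Besides the shell and the picture viewer there is one more tool, called after ">>>" as a command line: name --argument value ..., lists and objects as JSON in quotes. apply_moves: Moves the arm, as the interface text tells. Its arguments: {"type":"object","properties":{"rows":{"type":"array","items":{"type":"object","properties":{"turn":{"type":"array","items":{"type":"number"}},"offset":{"type":"array","items":{"type":"number"}},"gripper":{"type":"number"}}}},"newtons":{"type":"number"}},"required":["rows"]}

```bash
ls; mkdir -p pics
python3 - <<'E'
from workcell import ctrl
import cv2,numpy as np
s=ctrl.state(); print(s)
for n in ["side","top","wrist"]:
    m=ctrl.camera_model(n); print(n,m)
    cv2.imwrite(f"pics/{n}0.png",ctrl.camera(n)[:,:,::-1])
print(ctrl.grasp_offset)
E
```

```text
pics
{'time_s': 0.0, 'joint_pos': array([-1.33519139e+00,  3.26932484e-01, -1.93548091e-01,  1.05200015e+00,
       -8.93968145e-07,  1.43660197e+00]), 'joint_velocities': array([ 0.00156393,  0.00150689,  0.00030195,  0.00061841,  0.0008419 ,
       -0.00014018]), 'tau': array([-7.40376345e-04, -4.43401587e+01,  2.62438774e+01,  1.53774099e-02,
       -2.68470176e-04, -1.23462013e-05]), 'ee_pos': array([ 198.66672841, -512.26428487,  230.52162209]), 'tool_rot': array([-3.08638976e+00, -5.77265919e-01,  1.35431152e-04]), 'ft_force': array([-0.08051833,  1.0659994 ,  0.10368175]), 'wrist_torque': array([ 0.01516601, -0.00544802, -0.01419562]), 'opening': 85.7345041113025}
side {'vfov': 57.959355817561175, 'cx': 256.4173831574658, 'cy': 190.66758605800499, 'world_from_camera': array([[-8.63442074e-01, -3.46922705e-01,  3.66213627e-01,
         1.95707849e+02],
       [-5.04251128e-01,  5.73300708e-01, -6.45799581e-01,
         6.58427849e+02],
       [ 1.40920056e-02, -7.42274164e-01, -6.69948118e-01,
         6.96473538e+02],
       [ 0.00000000e+00,  0.00000000e+00,  0.00000000e+00,

[... 243 characters left out ...]
  3.19918182e-02,  1.59905651e-02,
         9.41350739e+01],
       [-1.93759919e-02, -1.08478139e-01, -9.93909988e-01,
         1.10971018e+03],
       [ 0.00000000e+00,  0.00000000e+00,  0.00000000e+00,
         1.00000000e+00]])}
wrist {'vfov': 71.54535493953018, 'cx': 253.79847703539028, 'cy': 187.55305227566868, 'world_from_camera': array([[ 3.60732291e-01, -8.89323614e-01, -2.81026198e-01,
         2.70919937e+02],
       [-9.32666690e-01, -3.44692935e-01, -1.06393731e-01,
        -4.85782959e+02],
       [-2.24928806e-03,  3.00483428e-01, -9.53784383e-01,
         3.73304414e+02],
       [ 0.00000000e+00,  0.00000000e+00,  0.00000000e+00,
         1.00000000e+00]])}
18.700000000000003
```

View pics/side0.png

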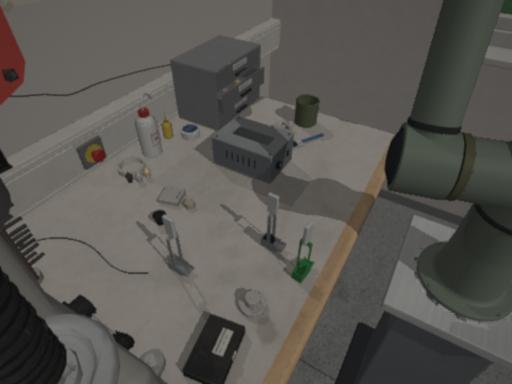

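View pics/top0.png

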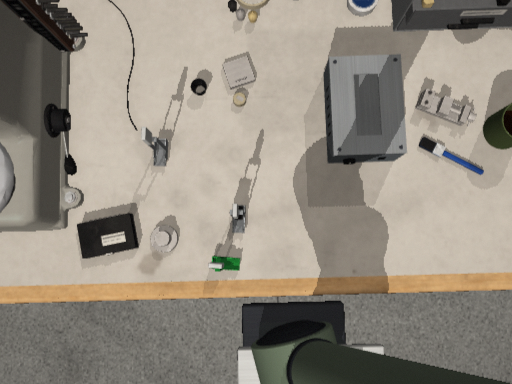

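View pics/wrist0.png

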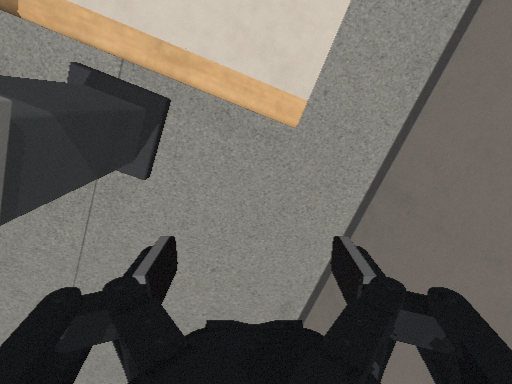

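Run:
```python
import cv2,numpy as np
s=cv2.imread("pics/side0.png");t=cv2.imread("pics/top0.png")
f=lambda im,x,y,w,h:cv2.resize(im[y:y+h,x:x+w],(400,300),interpolation=cv2.INTER_CUBIC)
a=np.hstack([f(s,140,205,80,75)[:, :],f(s,240,185,80,75)])
b=np.hstack([f(t,120,110,80,60),f(t,200,180,80,60)])
cv2.imwrite("pics/crop0.png",np.vstack([a,b]))
```

```text
(no output)
```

View pics/crop0.png

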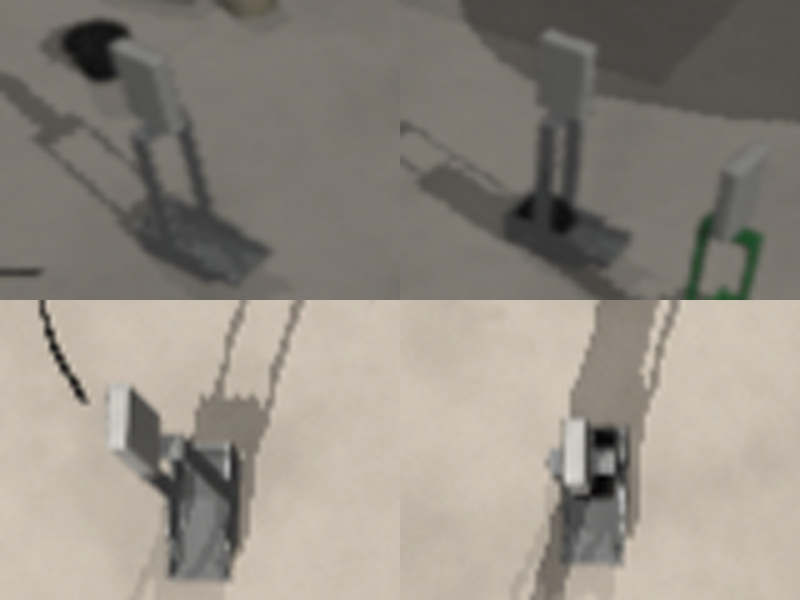

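```bash
cat > h.py <<'E'
import numpy as np,cv2
from workcell import ctrl
def ray(m,u,v):
    f=192/np.tan(np.radians(m["vfov"]/2)); d=np.array([(u-m["cx"])/f,(v-m["cy"])/f,1.])
    T=np.array(m["world_from_camera"]); return T[:3,3],T[:3,:3]@d
def onz(m,u,v,z):
    o,d=ray(m,u,v); return o+d*(z-o[2])/d[2]
def tri(m1,p1,m2,p2):
    o1,d1=ray(m1,*p1);o2,d2=ray(m2,*p2)
    A=np.stack([d1,-d2],1); s=np.linalg.lstsq(A,o2-o1,rcond=None)[0]
    a=o1+s[0]*d1;b=o2+s[1]*d2; return (a+b)/2,np.linalg.norm(a-b)
def proj(m,P):
    T=np.array(m["world_from_camera"]);f=192/np.tan(np.radians(m["vfov"]/2))
    p=T[:3,:3].T@(np.array(P)-T[:3,3]); return f*p[0]/p[2]+m["cx"],f*p[1]/p[2]+m["cy"]
E
python3 - <<'E'
from h import *
t=cv2.imread("pics/top0.png");s=cv2.imread("pics/side0.png")
f=lambda im,x,y,w,h,k:cv2.resize(im[y:y+h,x:x+w],(w*k,h*k),interpolation=cv2.INTER_NEAREST)
a=f(t,225,198,30,42,14)
b=f(s,255,185,40,70,8)[:588]
b=cv2.resize(b,(320,560)); a=cv2.resize(a,(420,588))[:560]
cv2.imwrite("pics/crop1.png",np.hstack([a,b]))
cv2.imwrite("pics/crop2.png",f(t,310,40,110,130,4)); cv2.imwrite("pics/crop3.png",f(s,205,105,100,85,6))
E
```

```text
(no output)
```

View pics/crop1.png

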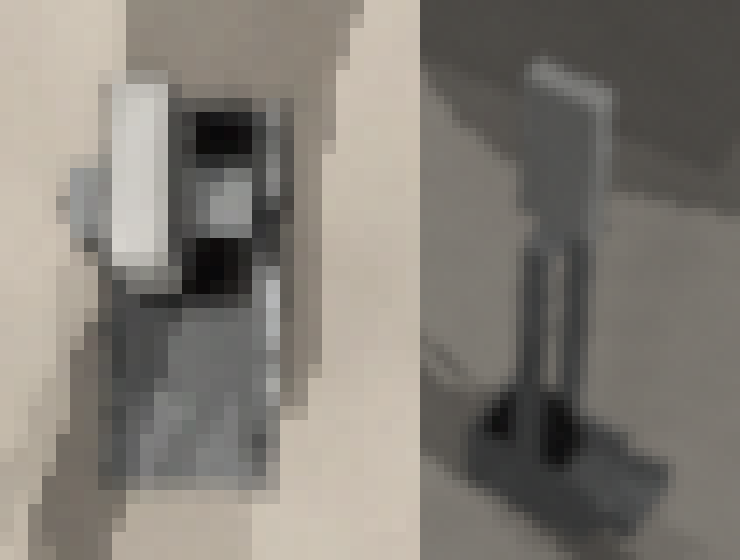

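View pics/crop2.png

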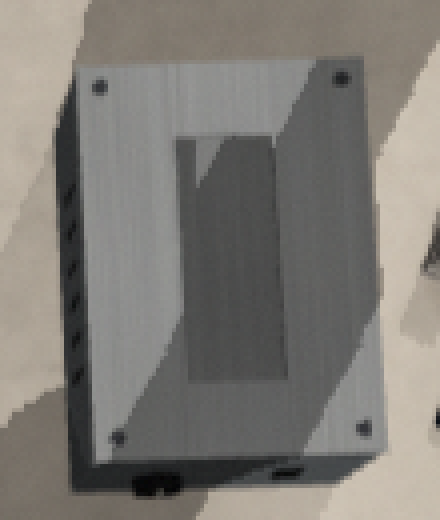

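View pics/crop3.png

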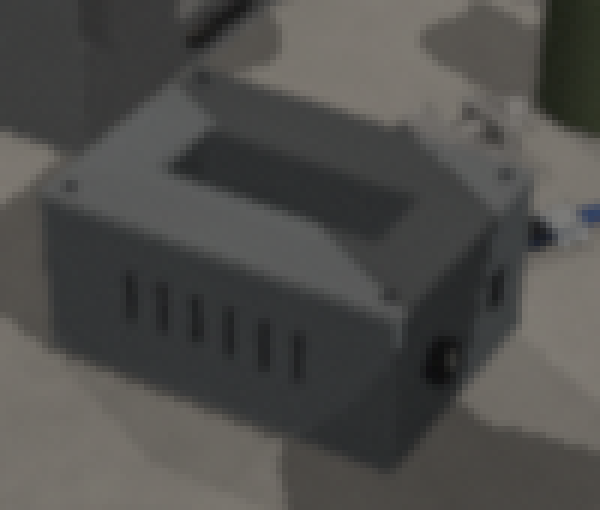

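Run:
```python
from h import *
t=ctrl.camera_model("top");s=ctrl.camera_model("side")
c=lambda p,o,k:(o[0]+p[0]/k-.5*0,o[1]+p[1]/k)
for name,pts in [("plate",[(77,66),(362,57),(386,452),(94,464)]),("slot",[(176,138),(272,136),(287,380),(188,382)]),("screws",[(99,87),(342,78),(364,428),(119,438)])]:
    P=np.array([onz(t,*c(p,(310,40),4),105) for p in pts]); print(name,P.round(1).tolist(),P.mean(0).round(1))
    e=P[0]-P[3]; e2=P[1]-P[2]; w=P[0]-P[1]; w2=P[3]-P[2]
    print([np.linalg.norm(x).round(1) for x in (e,e2,w,w2)],[np.degrees(np.arctan2(x[1],x[0])).round(1) for x in (e,e2)],[np.degrees(np.arctan2(x[1],x[0])).round(1)-90 for x in (w,w2)])
P=np.array([onz(s,*c(p,(205,105),6),105) for p in [(202,78),(506,175),(391,294),(69,186)]]);print("side screws",P.round(1).tolist(),P.mean(0))
P=np.array([onz(s,*c(p,(205,105),6),105) for p in [(207,128),(415,198),(375,240),(170,168)]]);print("side slot",P.round(1).tolist(),P.mean(0))
P=np.array([onz(t,225+x/14,198+y/14,175) for x,y in [(110,78),(168,78),(168,265),(110,265)]]);print("tang",P.round(1).tolist(),P.mean(0))
# side tang top: px
p=[onz(s,255+(x-420)/8,185+y/8,175) for x,y in [(530,60),(612,88),(609,108),(525,82)]];print("side tang",np.round(p,1).tolist(),np.mean(p,0))
```

```text
plate [[761.4, -55.2, 105.0], [760.6, -204.0, 105.0], [551.0, -203.2, 105.0], [549.8, -54.1, 105.0]] [ 655.7 -129.1  105. ]
[np.float64(211.6), np.float64(209.7), np.float64(148.7), np.float64(149.1)] [np.float64(-0.3), np.float64(-0.2)] [np.float64(-0.29999999999999716), np.float64(0.5)]
slot [[720.5, -104.9, 105.0], [719.8, -154.7, 105.0], [590.2, -155.0, 105.0], [590.9, -104.3, 105.0]] [ 655.3 -129.7  105. ]
[np.float64(129.7), np.float64(129.6), np.float64(49.9), np.float64(50.7)] [np.float64(-0.3), np.float64(0.1)] [np.float64(-0.9000000000000057), np.float64(-0.7999999999999972)]
screws [[749.5, -66.2, 105.0], [749.7, -192.9, 105.0], [563.8, -192.8, 105.0], [562.8, -67.5, 105.0]] [ 656.5 -129.8  105. ]
[np.float64(186.7), np.float64(185.9), np.float64(126.7), np.float64(125.3)] [np.float64(0.4), np.float64(-0.0)] [np.float64(0.09999999999999432), np.float64(0.4000000000000057)]
side screws [[750.5, -191.5, 105.0], [563.8, -191.7, 105.0], [564.7, -68.7, 105.0], [750.7, -64.9, 105.0]] [ 657.43745404 -129.21593664  105.        ]
side slot [[720.4, -149.2, 105.0], [594.0, -148.0, 105.0], [593.3, -104.5, 105.0], [715.9, -106.1, 105.0]] [ 655.89835488 -126.95128056  105.        ]
tang [[452.4, 150.6, 175.0], [452.1, 142.7, 175.0], [426.8, 143.4, 175.0], [427.0, 151.2, 175.0]] [439.57735853 146.96431862 175.        ]
side tang [[454.1, 146.8, 175.0], [429.2, 145.1, 175.0], [426.1, 152.7, 175.0], [450.9, 155.4, 175.0]] [440.08908515 149.98129241 175.        ]
```

```bash
cat > plan.py <<'E'
import numpy as np
from scipy.spatial.transform import Rotation as R
def down(yaw,tip=0):
    # tool pose: tool x at world yaw (deg), z down; tip: rotation about world y (deg)
    b=R.from_matrix(np.array([[np.cos(np.radians(yaw)),np.sin(np.radians(yaw)),0],[np.sin(np.radians(yaw)),-np.cos(np.radians(yaw)),0],[0,0,-1.]]))
    return R.from_euler("y",tip,degrees=True)*b
def rel(p0,R0,p1,R1):
    return (R0.inv().apply(np.array(p1)-p0)/1000).round(4),np.degrees((R0.inv()*R1).as_rotvec()).round(2)
E
python3 - <<'E'
from plan import *
R0=R.from_rotvec([-3.08638976e+00, -5.77265919e-01,1.35e-4]); x=R0.as_matrix()[:,0];y=np.degrees(np.arctan2(x[1],x[0]));print(y)
p0=np.array([198.799,-512.833,231.281])
print(rel(p0,down(y),[440,148,270],down(180)))
E
```

```text
21.187928065424256
(array([ 0.4637, -0.529 , -0.0387]), array([   0.  ,    0.  , -158.81]))
```

Candidates: steel boat at side (178,245)/top (157,150), whose tray is empty (so it is the spare). Steel boat at side (272,220)/top (238,215) has the black disc in its tray. The green look-alike is at side (303,262)/top (225,264), and a loose black puck is at side (158,217). I choose the one at top (238,215); the crop confirms the black specimen in its tray. Grip ≈ (440,148,150), cover ≈ (656,-129.5,105), both yaw ≈ 0.

>>> apply_moves --rows '[{"offset": [0.029, -0.033, -0.01], "turn": [0, 0, -10], "gripper": -1}, {"offset": [0.058, -0.066, -0.02], "turn": [0, 0, -20], "gripper": -1}, {"offset": [0.087, -0.099, -0.03], "turn": [0, 0, -30], "gripper": -1}, {"offset": [0.116, -0.132, -0.0387], "turn": [0, 0, -40], "gripper": -1}, {"offset": [0.145, -0.165, -0.0387], "turn": [0, 0, -50], "gripper": -1}, {"offset": [0.174, -0.198, -0.0387], "turn": [0, 0, -60], "gripper": -1}, {"offset": [0.203, -0.231, -0.0387], "turn": [0, 0, -70], "gripper": -1}, {"offset": [0.232, -0.2645, -0.0387], "turn": [0, 0, -80], "gripper": -1}]'

```text
time_s: 1.15
ee_pos: [319.7, -181.0, 269.9]
tool_rot: [1.988, 2.433, 0.0]
ft_force: [0.6, -0.2, -0.6]
opening: 85.2
```

Run:
```python
from plan import *
p0=np.array([198.799,-512.833,231.281]);R0=down(21.188)
p1=p0+R0.apply([232,-264.5,-38.7]);R1=R0*R.from_rotvec([0,0,np.radians(-80)])
print(p1,rel(p1,R1,[440,148,270],down(180)))
```

```text
[ 319.51763948 -182.36173032  269.981     ] (array([ 0.3007,  0.1823, -0.    ]), array([  0.  ,   0.  , -78.81]))
```

>>> apply_moves --rows '[{"offset": [0.038, 0.023, 0], "turn": [0, 0, -10], "gripper": -1}, {"offset": [0.075, 0.0456, 0], "turn": [0, 0, -20], "gripper": -1}, {"offset": [0.113, 0.0684, 0], "turn": [0, 0, -30], "gripper": -1}, {"offset": [0.15, 0.091, 0], "turn": [0, 0, -40], "gripper": -1}, {"offset": [0.188, 0.114, 0], "turn": [0, 0, -50], "gripper": -1}, {"offset": [0.226, 0.137, 0], "turn": [0, 0, -60], "gripper": -1}, {"offset": [0.263, 0.16, 0], "turn": [0, 0, -70], "gripper": -1}, {"offset": [0.3007, 0.1823, 0], "turn": [0, 0, -78.81], "gripper": -1}]'

```text
time_s: 2.15
ee_pos: [440.2, 149.5, 269.8]
tool_rot: [0.009, -3.142, 0.0]
ft_force: [0.8, -0.3, 0.2]
opening: 85.4
```

>>> apply_moves --rows '[{"offset": [0, 0, 0], "turn": [0, 0, 0], "gripper": -1}]'

```text
time_s: 2.28
ee_pos: [440.4, 150.1, 269.5]
tool_rot: [0.007, -3.141, -0.0]
ft_force: [-0.2, -1.1, -0.3]
opening: 85.4
```

Run:
```python
from h import *
s=ctrl.state();print(s["time_s"],s["ee_pos"],s["tool_rot"],s["joint_pos"])
m=ctrl.camera_model("wrist"); np.save("mw1.npy",m,allow_pickle=True)
cv2.imwrite("pics/wrist1.png",ctrl.camera("wrist")[:,:,::-1])
```

```text
2.275 [440.36021631 150.10933993 269.52500421] [ 6.55322649e-03 -3.14120990e+00 -4.00777809e-04] [ 1.69453411e-01  1.43727068e-01 -3.32171337e-01  1.09522606e+00
  3.14227471e-04  1.65280944e-01]
```

View pics/wrist1.png

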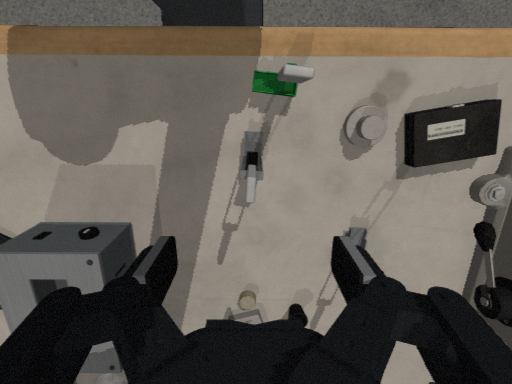

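Run:
```python
from h import *
m=np.load("mw1.npy",allow_pickle=True).item();print(m["world_from_camera"].round(2))
im=cv2.imread("pics/wrist1.png");cv2.imwrite("pics/crop4.png",cv2.resize(im[120:220,210:300],None,fx=6,fy=6,interpolation=cv2.INTER_NEAREST))
for P in [(440,148,175),(440,148,0),(440,150,150)]: print(P,proj(m,P))
```

```text
[[-0.0000e+00  9.5000e-01  3.0000e-01  3.6327e+02]
 [ 1.0000e+00  0.0000e+00  0.0000e+00  1.4856e+02]
 [ 0.0000e+00  3.0000e-01 -9.5000e-01  4.1227e+02]
 [ 0.0000e+00  0.0000e+00  0.0000e+00  1.0000e+00]]
(440, 148, 175) (np.float64(252.55546884614913), np.float64(188.92989288316457))
(440, 148, 0) (np.float64(252.89158310488665), np.float64(154.4493364009508))
(440, 150, 150) (np.float64(254.57947895639583), np.float64(181.43206345423528))
```

View pics/crop4.png

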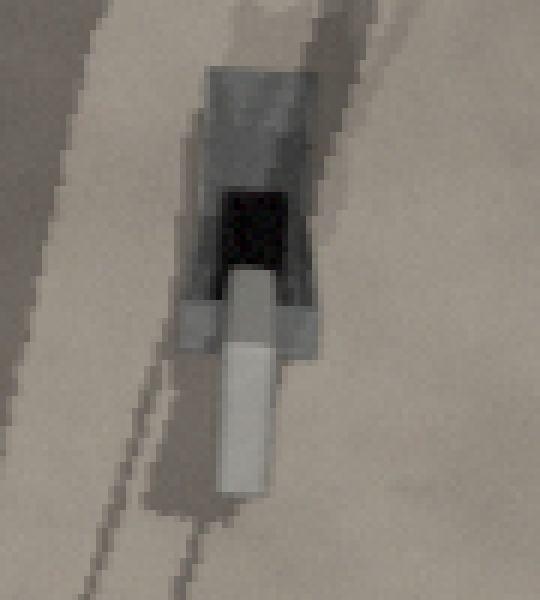

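Run:
```python
from h import *
m=np.load("mw1.npy",allow_pickle=True).item()
P=np.array([onz(m,210+x/6,120+y/6,175) for x,y in [(222,343),(272,343),(268,494),(217,494)]]);print(P.round(1).tolist(),P.mean(0))
d=(P[2]+P[3]-P[0]-P[1]);print("yaw",np.degrees(np.arctan2(d[1],d[0])))
# boat back wall outer top (z26) and tongue tip (z14)
for x,y,z in [(177,355,13),(318,355,13),(207,68,14),(318,68,14)]: print(onz(m,210+x/6,120+y/6,z).round(1))
```

```text
[[428.6, 142.9, 175.0], [428.6, 150.5, 175.0], [453.4, 150.0, 175.0], [453.4, 142.0, 175.0]] [440.99872042 146.34435702 175.        ]
yaw -1.6220961522364274
[476.5 127.3  13. ]
[476.4 163.8  13. ]
[403.1 135.6  14. ]
[403.1 162.8  14. ]
```

The wrist view shows the chosen boat: tang top at px (251,190), black specimen at (252,160), and the green boat clear of it at (283,80). Wrist tang is (441,146), against top (439.6,147) and side (440,150); they agree within ~2 mm. Descending now.

>>> apply_moves --rows '[{"offset": [0, -0.003, 0.02], "turn": [0, 0, 1.5], "gripper": -1}, {"offset": [0, -0.003, 0.05], "turn": [0, 0, 1.5], "gripper": -1}, {"offset": [0, -0.003, 0.08], "turn": [0, 0, 1.5], "gripper": -1}, {"offset": [0, -0.003, 0.11], "turn": [0, 0, 1.5], "gripper": -1}, {"offset": [0, -0.003, 0.13], "turn": [0, 0, 1.5], "gripper": -1}, {"offset": [0, -0.003, 0.138], "turn": [0, 0, 1.5], "gripper": -1}, {"offset": [0, -0.003, 0.138], "turn": [0, 0, 1.5], "gripper": -1}]'

```text
time_s: 3.2
ee_pos: [439.7, 144.3, 132.0]
tool_rot: [-0.043, -3.141, 0.0]
ft_force: [0.6, -0.2, -0.0]
opening: 85.6
```

Run:
```python
from h import *
s=ctrl.state();print(s["time_s"],s["ee_pos"],s["tool_rot"],s["ft_force"])
a=ctrl.camera("wrist")[:,:,::-1];b=ctrl.camera("side")[:,:,::-1]
cv2.imwrite("pics/g1.png",np.hstack([cv2.resize(a,(400,300)),cv2.resize(b[150:300,180:380],(400,300))]))
```

```text
3.2 [439.7088561  144.32407408 131.97411615] [-4.34004579e-02 -3.14054763e+00  4.04527229e-04] [ 0.56679812 -0.1608226  -0.03079733]
```

View pics/g1.png

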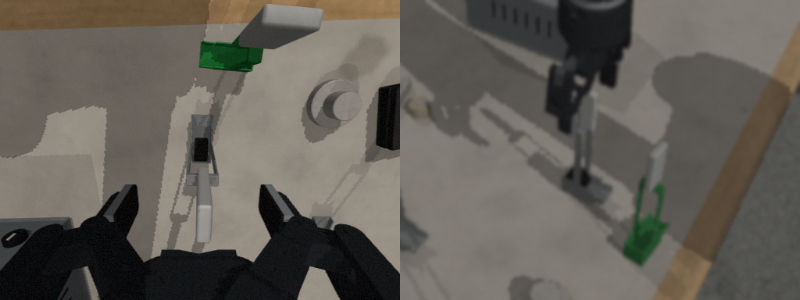

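>>> apply_moves --rows '[{"offset": [0, 0.0025, 0.001], "turn": [0, 0, 0], "gripper": -0.3}, {"offset": [0, 0.0025, 0.001], "turn": [0, 0, 0], "gripper": 0.2}, {"offset": [0, 0.0025, 0.001], "turn": [0, 0, 0], "gripper": 0.5}, {"offset": [0, 0.0025, 0.001], "turn": [0, 0, 0], "gripper": 0.7}, {"offset": [0, 0.0025, 0.001], "turn": [0, 0, 0], "gripper": 0.85}, {"offset": [0, 0.0025, 0.001], "turn": [0, 0, 0], "gripper": 1}, {"offset": [0, 0.0025, 0.001], "turn": [0, 0, 0], "gripper": 1}, {"offset": [0, 0.0025, 0.001], "turn": [0, 0, 0], "gripper": 1}]' --newtons 60

```text
time_s: 4.3
ee_pos: [440.3, 147.5, 131.1]
tool_rot: [0.041, 3.141, 0.0]
ft_force: [1.2, 0.2, 2.2]
opening: 8.4
```

>>> apply_moves --rows '[{"offset": [0, 0, 0], "turn": [0, 0, 0], "gripper": 1}, {"offset": [0, 0, 0], "turn": [0, 0, 0], "gripper": 1}]'

```text
time_s: 4.55
ee_pos: [440.3, 147.5, 131.1]
tool_rot: [0.041, 3.141, 0.0]
ft_force: [0.4, 0.8, 3.4]
opening: 8.1
```

Run:
```python
from h import *
s=ctrl.state();print(s["time_s"],s["ee_pos"],s["tool_rot"],s["ft_force"],s["opening"])
a=ctrl.camera("wrist")[:,:,::-1];b=ctrl.camera("side")[:,:,::-1]
cv2.imwrite("pics/g2.png",np.hstack([cv2.resize(a,(400,300)),cv2.resize(b[150:300,180:380],(400,300))]))
```

```text
4.55 [440.27331995 147.53037482 131.1139551 ] [4.12061722e-02 3.14093804e+00 1.33748814e-04] [0.37528067 0.83631215 3.38070908] 8.08831222198826
```

View pics/g2.png

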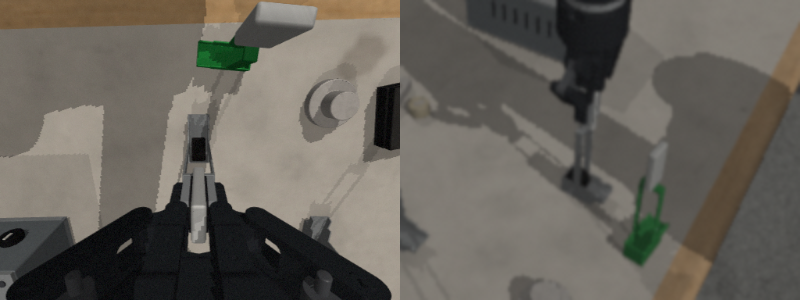

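>>> apply_moves --rows '[{"offset": [0, 0, -0.005], "turn": [0, 0, 0], "gripper": 1}, {"offset": [0, 0, -0.018], "turn": [0, 0, 0], "gripper": 1}, {"offset": [0, 0, -0.04], "turn": [0, 0, 0], "gripper": 1}, {"offset": [0, 0, -0.068], "turn": [0, 0, 0], "gripper": 1}, {"offset": [0, 0, -0.098], "turn": [0, 0, 0], "gripper": 1}, {"offset": [0, 0, -0.128], "turn": [0, 0, 0], "gripper": 1}, {"offset": [0, 0, -0.15], "turn": [0, 0, 0], "gripper": 1}, {"offset": [0, 0, -0.16], "turn": [0, 0, 0], "gripper": 1}]'

```text
time_s: 5.65
ee_pos: [440.4, 147.6, 292.7]
tool_rot: [0.041, 3.139, 0.001]
ft_force: [-0.2, 0.9, -0.9]
opening: 8.3
```

>>> apply_moves --rows '[{"offset": [0, 0, 0], "turn": [0, 0, 0], "gripper": 1}, {"offset": [0, 0, 0], "turn": [0, 0, 0], "gripper": 1}]'

```text
time_s: 5.9
ee_pos: [439.5, 147.4, 290.1]
tool_rot: [-0.041, -3.14, 0.0]
ft_force: [0.1, -0.3, -1.2]
opening: 8.3
```

Run:
```python
from h import *
from plan import *
s=ctrl.state();print(s["time_s"],s["ee_pos"],s["tool_rot"],s["ft_force"],s["opening"])
R0=R.from_rotvec(s["tool_rot"]);p=s["ee_pos"]
print(rel(p,R0,[664,-129.5,p[2]],down(180)))
a=ctrl.camera("wrist")[:,:,::-1];b=ctrl.camera("side")[:,:,::-1]
cv2.imwrite("pics/g3.png",np.hstack([cv2.resize(a,(400,300)),cv2.resize(b[100:250,180:380],(400,300))]))
```

```text
5.9 [439.469212   147.3813831  290.07991493] [-4.12287393e-02 -3.13965175e+00  4.74234651e-04] [ 0.05270494 -0.34689713 -1.16696034] 8.324799580418926
(array([-0.2317, -0.2709, -0.0003]), array([-0.02, -0.1 , -1.5 ]))
```

View pics/g3.png

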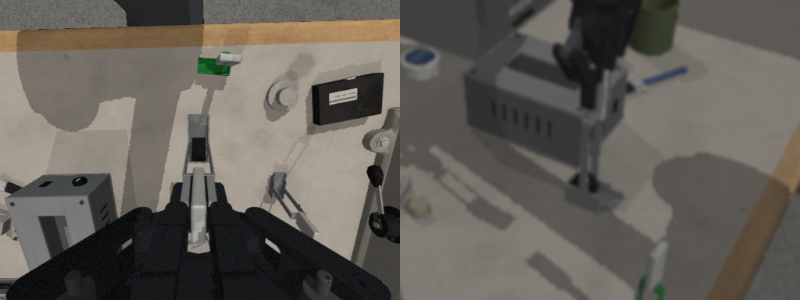

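>>> apply_moves --rows '[{"offset": [-0.004, -0.005, 0], "turn": [0, 0, 0], "gripper": 1}, {"offset": [-0.0125, -0.0145, 0], "turn": [0, 0, 0], "gripper": 1}, {"offset": [-0.025, -0.029, 0], "turn": [0, 0, 0], "gripper": 1}, {"offset": [-0.0415, -0.0485, 0], "turn": [0, 0, 0], "gripper": 1}, {"offset": [-0.06, -0.07, 0], "turn": [0, 0, 0], "gripper": 1}, {"offset": [-0.079, -0.092, 0], "turn": [0, 0, 0], "gripper": 1}, {"offset": [-0.0975, -0.1135, 0], "turn": [0, 0, 0], "gripper": 1}, {"offset": [-0.116, -0.1355, 0], "turn": [0, 0, 0], "gripper": 1}]'

```text
time_s: 7.0
ee_pos: [553.6, 6.8, 290.7]
tool_rot: [0.043, 3.141, -0.0]
ft_force: [0.6, -0.2, -1.1]
opening: 8.3
```

>>> apply_moves --rows '[{"offset": [-0.0185, -0.022, 0], "turn": [0, 0, 0], "gripper": 1}, {"offset": [-0.037, -0.0435, 0], "turn": [0, 0, -0.4], "gripper": 1}, {"offset": [-0.056, -0.0655, 0], "turn": [0, 0, -0.8], "gripper": 1}, {"offset": [-0.0745, -0.087, 0], "turn": [0, 0, -1.2], "gripper": 1}, {"offset": [-0.091, -0.1065, 0], "turn": [0, 0, -1.5], "gripper": 1}, {"offset": [-0.1035, -0.121, 0], "turn": [0, 0, -1.5], "gripper": 1}, {"offset": [-0.112, -0.1305, 0], "turn": [0, 0, -1.5], "gripper": 1}, {"offset": [-0.116, -0.1355, 0], "turn": [0, 0, -1.5], "gripper": 1}]'

```text
time_s: 8.0
ee_pos: [665.2, -130.7, 290.4]
tool_rot: [-0.002, -3.141, -0.0]
ft_force: [-0.2, 0.7, -1.2]
opening: 8.2
```

>>> apply_moves --rows '[{"offset": [0, 0, 0], "turn": [0, 0, 0], "gripper": 1}, {"offset": [0, 0, 0], "turn": [0, 0, 0], "gripper": 1}, {"offset": [0, 0, 0], "turn": [0, 0, 0], "gripper": 1}]'

```text
time_s: 8.38
ee_pos: [664.7, -128.9, 291.3]
tool_rot: [-0.001, 3.141, 0.0]
ft_force: [1.0, -0.2, -1.0]
opening: 8.1
```

Run:
```python
from h import *
from plan import *
s=ctrl.state();print(s["time_s"],s["ee_pos"],s["tool_rot"],s["ft_force"],s["opening"],s["joint_pos"])
for n in ["wrist","side","top"]:
    np.save(f"m_{n}2.npy",ctrl.camera_model(n)); cv2.imwrite(f"pics/{n}2.png",ctrl.camera(n)[:,:,::-1])
f=lambda n,x,y,w,h,k:cv2.resize(cv2.imread(f"pics/{n}2.png")[y:y+h,x:x+w],None,fx=k,fy=k,interpolation=cv2.INTER_CUBIC)
cv2.imwrite("pics/ins2.png",np.hstack([f("side",200,60,100,150,4),f("top",310,40,100,150,4)]))
```

```text
8.375 [ 664.71932574 -128.92386046  291.31983729] [-1.06129358e-03  3.14136858e+00  1.18035262e-05] [ 0.96110035 -0.18026712 -0.97860536] 8.14833065670923 [-3.00519971e-01  5.52345612e-01  3.10869248e-01  1.32910835e+00
  7.35268558e-05 -3.01195652e-01]
```

View pics/ins2.png

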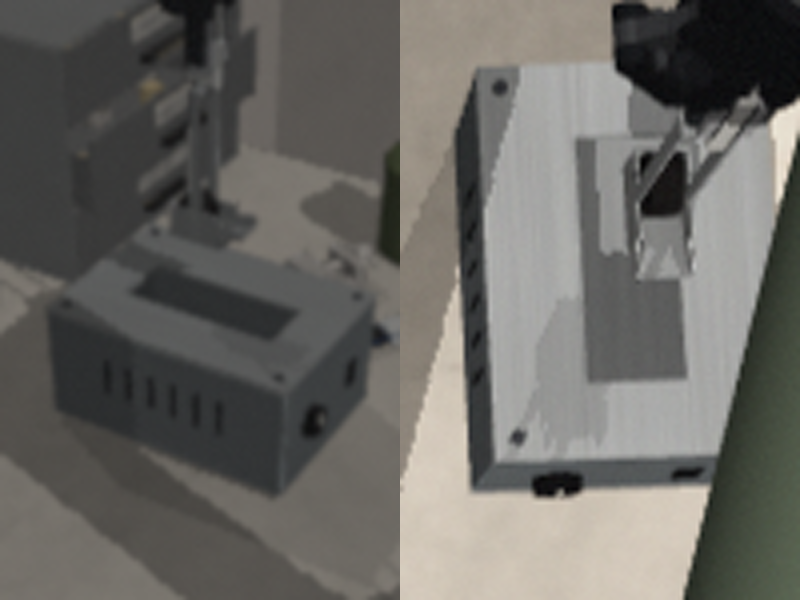

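View pics/wrist2.png

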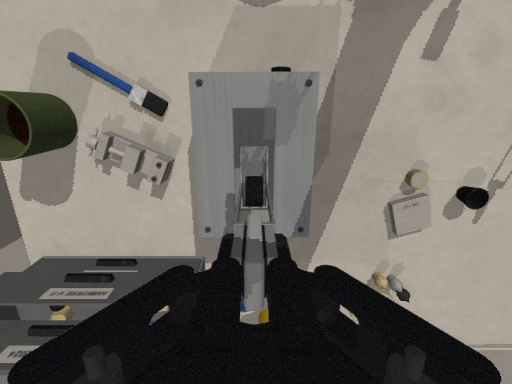

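Run:
```python
from h import *
t=np.load("m_top2.npy",allow_pickle=True).item();w=np.load("m_wrist2.npy",allow_pickle=True).item()
for p in [(370,109.2),(382.5,109.2)]: print("top tongue",onz(t,*p,174).round(1))
im=cv2.imread("pics/wrist2.png");cv2.imwrite("pics/crop5.png",cv2.resize(im[60:260,180:330],None,fx=4,fy=4,interpolation=cv2.INTER_CUBIC)[:600])
for p in [(233,108),(275,108)]: print("w slot",onz(w,*p,105).round(1))
for p in [(198.5,83),(309,83),(301,229.5),(208,229.5)]: print("w screws",onz(w,*p,105).round(1))
for p in [(241,146),(269,146)]: print("w tongue",onz(w,*p,174).round(1))
```

```text
top tongue [ 626.4 -118.3  174. ]
top tongue [ 625.6 -142.3  174. ]
w slot [ 593.5 -154.4  105. ]
w slot [ 593.5 -104.7  105. ]
w screws [ 565.9 -193.4  105. ]
w screws [565.9 -66.2 105. ]
w screws [752.3 -65.4 105. ]
w screws [ 752.3 -192.2  105. ]
w tongue [ 627.7 -142.3  174. ]
w tongue [ 627.8 -115.   174. ]
```

View pics/crop5.png

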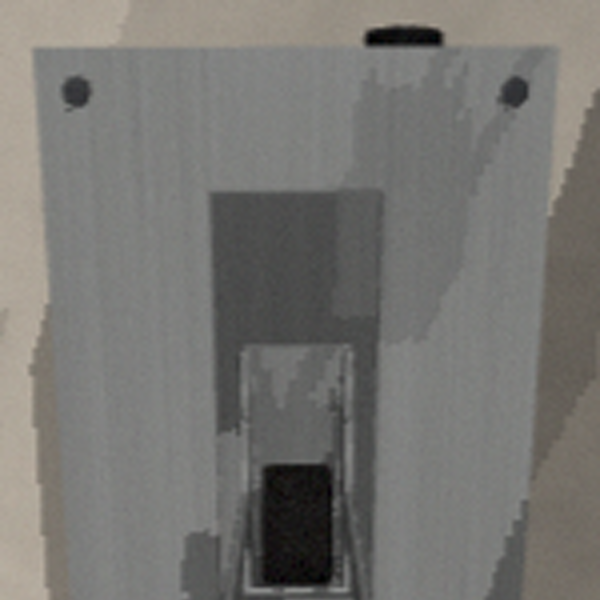

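>>> apply_moves --rows '[{"offset": [0, 0, 0.004], "turn": [0, 0, 0], "gripper": 1}, {"offset": [0, 0, 0.012], "turn": [0, 0, 0], "gripper": 1}, {"offset": [0, 0, 0.024], "turn": [0, 0, 0], "gripper": 1}, {"offset": [0, 0, 0.036], "turn": [0, 0, 0], "gripper": 1}, {"offset": [0, 0, 0.046], "turn": [0, 0, 0], "gripper": 1}, {"offset": [0, 0, 0.05], "turn": [0, 0, 0], "gripper": 1}, {"offset": [0, 0, 0.05], "turn": [0, 0, 0], "gripper": 1}]'

```text
time_s: 9.4
ee_pos: [664.8, -129.5, 240.7]
tool_rot: [-0.0, -3.141, -0.0]
ft_force: [0.2, 0.8, -0.6]
opening: 8.2
```

Run:
```python
from h import *
from plan import *
s=ctrl.state();print(s["time_s"],s["ee_pos"],s["tool_rot"],s["ft_force"],s["opening"])
for n in ["wrist"]:
    cv2.imwrite(f"pics/{n}3.png",ctrl.camera(n)[60:260,180:330,::-1].repeat(3,0).repeat(3,1))
```

```text
9.4 [ 664.75699923 -129.47661638  240.66361931] [-1.28093284e-04 -3.14108497e+00 -2.32535769e-04] [ 0.16072954  0.77789494 -0.56863238] 8.213849214429802
```

View pics/wrist3.png

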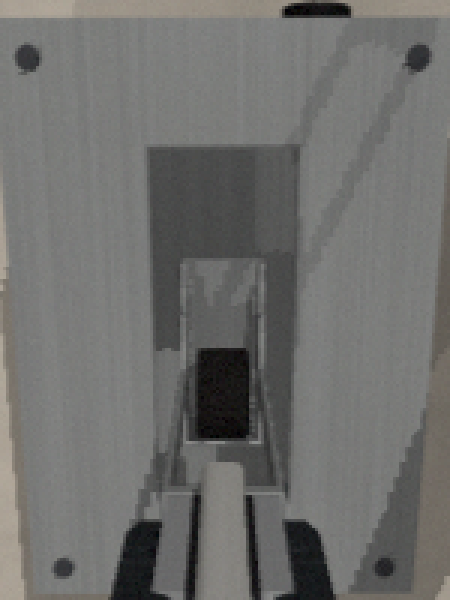

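The close view shows the boat (tongue x 182–265 of the crop) centred in the slot (x 150–298), with the specimen still in its pocket. Lowering into the chamber.

>>> apply_moves --rows '[{"offset": [0, 0, 0.004], "turn": [0, 0, 0], "gripper": 1}, {"offset": [0, 0, 0.014], "turn": [0, 0, 0], "gripper": 1}, {"offset": [0, 0, 0.027], "turn": [0, 0, 0], "gripper": 1}, {"offset": [0, 0, 0.041], "turn": [0, 0, 0], "gripper": 1}, {"offset": [0, 0, 0.055], "turn": [0, 0, 0], "gripper": 1}, {"offset": [0, 0, 0.067], "turn": [0, 0, 0], "gripper": 1}, {"offset": [0, 0, 0.074], "turn": [0, 0, 0], "gripper": 1}, {"offset": [0, 0, 0.075], "turn": [0, 0, 0], "gripper": 1}]'

```text
time_s: 10.45
ee_pos: [664.6, -129.4, 165.4]
tool_rot: [-0.0, -3.141, -0.0]
ft_force: [0.6, -0.3, -2.5]
opening: 8.0
```

>>> apply_moves --rows '[{"offset": [0, 0, 0], "turn": [0, 0, 0], "gripper": 1}, {"offset": [0, 0, 0], "turn": [0, 0, 0], "gripper": 1}, {"offset": [0, 0, 0], "turn": [0, 0, 0], "gripper": 1}]'

```text
time_s: 10.82
ee_pos: [665.2, -129.6, 166.5]
tool_rot: [0.0, 3.141, -0.0]
ft_force: [-0.4, 1.2, -2.1]
opening: 8.6
```

Run:
```python
from h import *
from plan import *
s=ctrl.state();print(s["time_s"],s["ee_pos"],s["tool_rot"],s["ft_force"],s["opening"],s["joint_pos"])
p=s["ee_pos"]
piv=np.array([p[0],p[1],105.])
for a in range(-3,-28,-3):
    q=piv+R.from_euler("y",a,degrees=True).apply(p-piv); print(a,rel(p,down(180),q,down(180,a)),q.round(0))
for n in ["wrist"]:
    cv2.imwrite(f"pics/{n}4.png",ctrl.camera(n)[60:260,180:330,::-1].repeat(3,0).repeat(3,1))
```

```text
10.825 [ 665.16281571 -129.56624067  166.46529334] [ 1.11151436e-04  3.14078155e+00 -3.05769794e-04] [-0.38323496  1.19974585 -2.07931484] 8.57395289197301 [-3.01227407e-01  6.06597950e-01  8.72223773e-02  1.05058842e+00
  5.46708745e-05 -3.01156605e-01]
-3 (array([ 0.0032, -0.    ,  0.0001]), array([-0., -3.,  0.])) [ 662. -130.  166.]
-6 (array([ 0.0064, -0.    ,  0.0003]), array([-0., -6.,  0.])) [ 659. -130.  166.]
-9 (array([ 0.0096, -0.    ,  0.0008]), array([-0., -9.,  0.])) [ 656. -130.  166.]
-12 (array([ 0.0128, -0.    ,  0.0013]), array([ -0., -12.,   0.])) [ 652. -130.  165.]
-15 (array([ 0.0159, -0.    ,  0.0021]), array([ -0., -15.,   0.])) [ 649. -130.  164.]
-18 (array([ 0.019, -0.   ,  0.003]), array([ -0., -18.,   0.])) [ 646. -130.  163.]
-21 (array([ 0.022 , -0.    ,  0.0041]), array([ -0., -21.,   0.])) [ 643. -130.  162.]
-24 (array([ 0.025 , -0.    ,  0.0053]), array([ -0., -24.,   0.])) [ 640. -130.  161.]
-27 (array([ 0.0279, -0.    ,  0.0067]), array([ -0., -27.,   0.])) [ 637. -130.  160.]
```

View pics/wrist4.png

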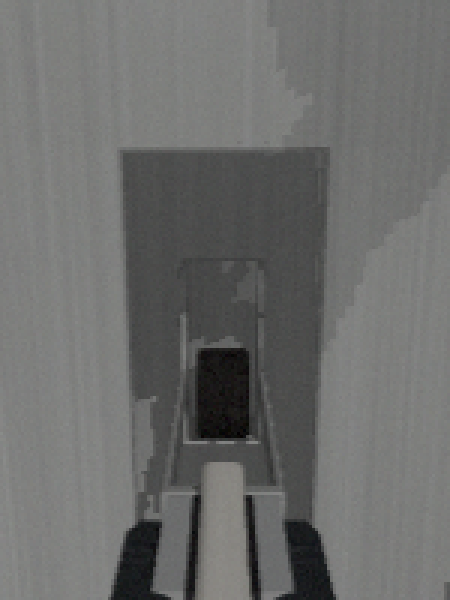

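>>> apply_moves --rows '[{"offset": [0.0032, 0, 0.0001], "turn": [0, -3, 0], "gripper": 1}, {"offset": [0.0064, 0, 0.0003], "turn": [0, -6, 0], "gripper": 1}, {"offset": [0.0096, 0, 0.0008], "turn": [0, -9, 0], "gripper": 1}, {"offset": [0.0128, 0, 0.0013], "turn": [0, -12, 0], "gripper": 1}, {"offset": [0.0159, 0, 0.0021], "turn": [0, -15, 0], "gripper": 1}, {"offset": [0.019, 0, 0.003], "turn": [0, -18, 0], "gripper": 1}, {"offset": [0.022, 0, 0.0041], "turn": [0, -21, 0], "gripper": 1}, {"offset": [0.025, 0, 0.0053], "turn": [0, -24, 0], "gripper": 1}]'

```text
time_s: 11.88
ee_pos: [639.7, -129.5, 161.0]
tool_rot: [0.0, 2.721, -0.0]
ft_force: [-0.7, 0.1, -1.7]
opening: 8.3
```

>>> apply_moves --rows '[{"offset": [0, 0, 0], "turn": [0, -1.5, 0], "gripper": 1}, {"offset": [0, 0, 0], "turn": [0, -1.5, 0], "gripper": 1}, {"offset": [0, 0, 0], "turn": [0, -1.5, 0], "gripper": 1}, {"offset": [0, 0, 0], "turn": [0, -1.5, 0], "gripper": 1}]'

```text
time_s: 12.38
ee_pos: [640.4, -129.6, 161.0]
tool_rot: [-0.0, 2.696, -0.0]
ft_force: [-0.0, -0.0, -1.7]
opening: 8.5
```

Run:
```python
from h import *
from plan import *
s=ctrl.state();print(s["time_s"],s["ee_pos"],s["tool_rot"],s["ft_force"],s["opening"],s["joint_pos"])
z=R.from_rotvec(s["tool_rot"]).as_matrix()[:,2];print("tip",np.degrees(np.arccos(-z[2])),z)
a=ctrl.camera("wrist")[60:260,150:360,::-1];b=ctrl.camera("top")[40:190,310:420,::-1]
cv2.imwrite("pics/tip1.png",np.hstack([cv2.resize(a,(420,400)),cv2.resize(b,(293,400))]))
```

```text
12.375 [ 640.39771561 -129.61888902  161.02802947] [-1.44093802e-04  2.69622426e+00 -3.15285260e-04] [-0.01086534 -0.01878558 -1.70693104] 8.477635736889427 [-0.3893891   0.30665321 -0.53334886  0.3148598   0.16408891 -0.35479581]
tip 25.517731440884333 [ 4.30790355e-01 -1.99442185e-04 -9.02452010e-01]
```

View pics/tip1.png

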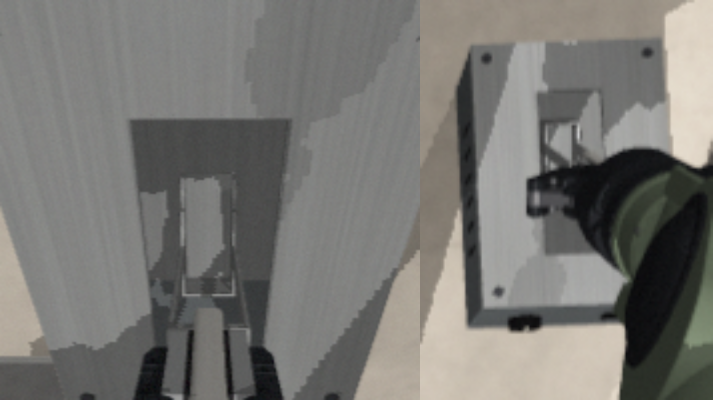

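The wrist view shows an empty tray, with the specimen rolled away under the plate toward the robot side. I lift the boat out still tipped, so levelling cannot hit the plate or the specimen.

>>> apply_moves --rows '[{"offset": [0.001, 0, -0.0094], "turn": [0, 0, 0], "gripper": 1}, {"offset": [0.0004, 0, -0.0223], "turn": [0, 0, 0], "gripper": 1}, {"offset": [-0.001, 0, -0.037], "turn": [0, 0, 0], "gripper": 1}, {"offset": [-0.008, 0, -0.0515], "turn": [0, 0, 0], "gripper": 1}, {"offset": [-0.015, 0, -0.066], "turn": [0, 0, 0], "gripper": 1}, {"offset": [-0.022, 0, -0.08], "turn": [0, 0, 0], "gripper": 1}, {"offset": [-0.0286, 0, -0.0947], "turn": [0, 0, 0], "gripper": 1}, {"offset": [-0.0338, 0, -0.1055], "turn": [0, 0, 0], "gripper": 1}]'

```text
time_s: 13.48
ee_pos: [625.1, -129.7, 272.5]
tool_rot: [-0.0, 2.695, -0.001]
ft_force: [-0.0, -1.0, -0.7]
opening: 8.2
```

>>> apply_moves --rows '[{"offset": [0, 0, 0], "turn": [0, 0, 0], "gripper": 1}, {"offset": [0, 0, 0], "turn": [0, 0, 0], "gripper": 1}]'

```text
time_s: 13.72
ee_pos: [624.5, -129.4, 269.9]
tool_rot: [0.0, 2.697, 0.0]
ft_force: [0.1, -0.0, -1.3]
opening: 8.4
```

Run:
```python
from h import *
from plan import *
s=ctrl.state();print(s["time_s"],s["ee_pos"],s["tool_rot"],s["ft_force"],s["opening"])
R0=R.from_rotvec(s["tool_rot"]);p=s["ee_pos"]
print(rel(p,R0,[600,-129.5,320],down(180)), rel([600,-129.5,320],down(180),[440,80,320],down(180)))
a=ctrl.camera("wrist")[:,:,::-1];b=ctrl.camera("side")[30:230,150:350,::-1]
cv2.imwrite("pics/tip2.png",np.hstack([cv2.resize(a,(400,300)),cv2.resize(b,(300,300))]))
```

```text
13.725 [ 624.53678507 -129.35990102  269.94983062] [2.44351772e-04 2.69736760e+00 3.31871951e-04] [ 0.0788465  -0.03302161 -1.34274412] 8.408656054474088
(array([ 0.0006, -0.0001, -0.0557]), array([ 1.000e-02,  2.545e+01, -1.000e-02])) (array([0.16  , 0.2095, 0.    ]), array([0., 0., 0.]))
```

View pics/tip2.png

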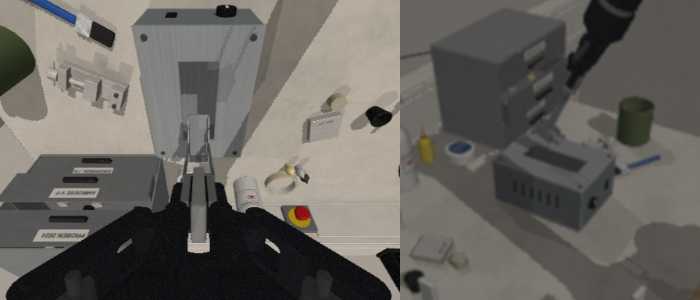

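>>> apply_moves --rows '[{"offset": [0, 0, -0.01], "turn": [0, 2, 0], "gripper": 1}, {"offset": [0, 0, -0.02], "turn": [0, 6, 0], "gripper": 1}, {"offset": [0, 0, -0.03], "turn": [0, 10, 0], "gripper": 1}, {"offset": [0, 0, -0.04], "turn": [0, 14, 0], "gripper": 1}, {"offset": [0, 0, -0.05], "turn": [0, 18, 0], "gripper": 1}, {"offset": [0, 0, -0.0557], "turn": [0, 22, 0], "gripper": 1}, {"offset": [0, 0, -0.0557], "turn": [0, 25.5, 0], "gripper": 1}, {"offset": [0, 0, -0.0557], "turn": [0, 25.5, 0], "gripper": 1}]'

```text
time_s: 14.82
ee_pos: [601.8, -129.5, 319.2]
tool_rot: [0.001, -3.14, -0.001]
ft_force: [0.3, 0.3, -1.8]
opening: 8.6
```

Run:
```python
from h import *
from plan import *
s=ctrl.state();print(s["time_s"],s["ee_pos"],s["tool_rot"],s["ft_force"],s["opening"])
R0=R.from_rotvec(s["tool_rot"]);p=s["ee_pos"]
print(rel(p,R0,[440,147,250],down(180)))
```

```text
14.825 [ 601.77748758 -129.45252429  319.22956697] [ 5.84999436e-04 -3.14034159e+00 -1.27502211e-03] [ 0.33465555  0.32708175 -1.78120967] 8.554376228258416
(array([0.1616, 0.2765, 0.0697]), array([ 0.05, -0.07,  0.02]))
```

>>> apply_moves --rows '[{"offset": [0.005, 0.008, 0], "turn": [0, 0, 0], "gripper": 1}, {"offset": [0.015, 0.025, 0], "turn": [0, 0, 0], "gripper": 1}, {"offset": [0.03, 0.051, 0], "turn": [0, 0, 0], "gripper": 1}, {"offset": [0.047, 0.08, 0], "turn": [0, 0, 0], "gripper": 1}, {"offset": [0.064, 0.11, 0], "turn": [0, 0, 0], "gripper": 1}, {"offset": [0.081, 0.139, 0], "turn": [0, 0, 0], "gripper": 1}, {"offset": [0.098, 0.168, 0.01], "turn": [0, 0, 0], "gripper": 1}, {"offset": [0.115, 0.197, 0.025], "turn": [0, 0, 0], "gripper": 1}]'

```text
time_s: 15.82
ee_pos: [484.7, 68.7, 296.0]
tool_rot: [0.0, 3.139, 0.001]
ft_force: [0.1, 0.1, -1.8]
opening: 8.7
```

>>> apply_moves --rows '[{"offset": [0.017, 0.029, 0.015], "turn": [0, 0, 0], "gripper": 1}, {"offset": [0.031, 0.053, 0.03], "turn": [0, 0, 0], "gripper": 1}, {"offset": [0.041, 0.07, 0.04], "turn": [0, 0, 0], "gripper": 1}, {"offset": [0.046, 0.0785, 0.045], "turn": [0, 0, 0], "gripper": 1}, {"offset": [0.0466, 0.0795, 0.045], "turn": [0, 0, 0], "gripper": 1}, {"offset": [0.0466, 0.0795, 0.045], "turn": [0, 0, 0], "gripper": 1}]'

```text
time_s: 16.58
ee_pos: [439.9, 146.7, 251.2]
tool_rot: [0.001, 3.14, -0.0]
ft_force: [0.0, -0.0, -1.0]
opening: 8.3
```

Run:
```python
from h import *
from plan import *
s=ctrl.state();print(s["time_s"],s["ee_pos"],s["tool_rot"],s["ft_force"],s["opening"])
R0=R.from_rotvec(s["tool_rot"]);p=s["ee_pos"]
print(rel(p,R0,[440,147,133],down(180)))
t=ctrl.camera("top")[:,:,::-1]
cv2.imwrite("pics/top5.png",t)
a=ctrl.camera("wrist")[:,:,::-1];b=ctrl.camera("side")[:,:,::-1]
cv2.imwrite("pics/pl1.png",np.hstack([cv2.resize(a,(400,300)),cv2.resize(b,(400,300))]))
```

```text
16.575 [439.88346178 146.68054328 251.22727573] [ 7.91097380e-04  3.14030180e+00 -5.85347806e-05] [ 0.01685917 -0.04506849 -1.04767911] 8.316002525671852
(array([0.    , 0.0003, 0.1182]), array([-0.  ,  0.07, -0.03]))
```

View pics/pl1.png

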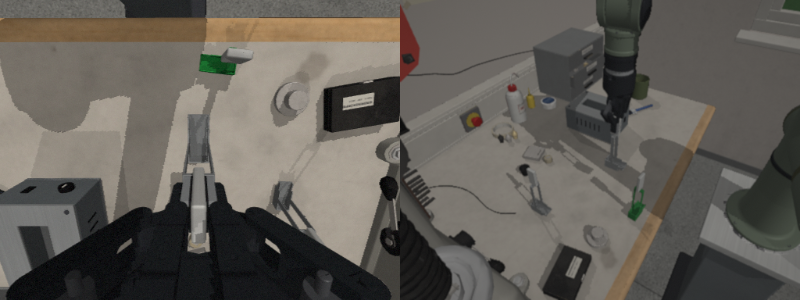

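View pics/top5.png

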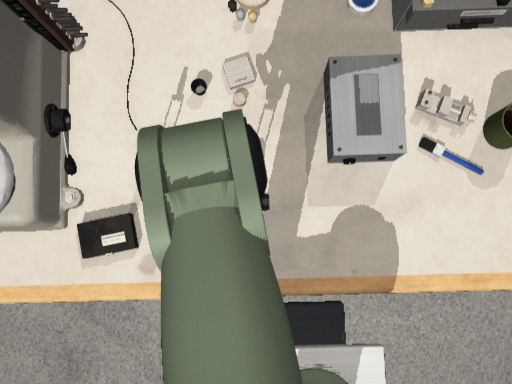

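>>> apply_moves --rows '[{"offset": [0, 0, 0.01], "turn": [0, 0, 0], "gripper": 1}, {"offset": [0, 0, 0.03], "turn": [0, 0, 0], "gripper": 1}, {"offset": [0, 0, 0.055], "turn": [0, 0, 0], "gripper": 1}, {"offset": [0, 0, 0.08], "turn": [0, 0, 0], "gripper": 1}, {"offset": [0, 0, 0.1], "turn": [0, 0, 0], "gripper": 1}, {"offset": [0, 0, 0.112], "turn": [0, 0, 0], "gripper": 1}, {"offset": [0, 0, 0.116], "turn": [0, 0, 0], "gripper": 1}, {"offset": [0, 0, 0.116], "turn": [0, 0, 0], "gripper": 1}]'

```text
time_s: 17.73
ee_pos: [439.6, 147.0, 134.9]
tool_rot: [0.0, 3.141, 0.0]
ft_force: [-0.4, -0.2, -1.5]
opening: 8.5
```

>>> apply_moves --rows '[{"offset": [0, 0, 0.001], "turn": [0, 0, 0], "gripper": 1}, {"offset": [0, 0, 0.002], "turn": [0, 0, 0], "gripper": 1}, {"offset": [0, 0, 0.002], "turn": [0, 0, 0], "gripper": 1}]'

```text
time_s: 18.1
ee_pos: [439.5, 147.0, 132.9]
tool_rot: [-0.0, 3.141, 0.0]
ft_force: [0.8, 0.7, -0.8]
opening: 8.1
```

>>> apply_moves --rows '[{"offset": [0, 0, 0.001], "turn": [0, 0, 0], "gripper": 1}, {"offset": [0, 0, 0.001], "turn": [0, 0, 0], "gripper": 1}]'

```text
time_s: 18.35
ee_pos: [439.4, 147.0, 131.7]
tool_rot: [-0.0, -3.142, -0.0]
ft_force: [-0.7, 0.0, -1.2]
opening: 8.3
```

>>> apply_moves --rows '[{"offset": [0, 0, 0.001], "turn": [0, 0, 0], "gripper": 1}, {"offset": [0, 0, 0.001], "turn": [0, 0, 0], "gripper": 1}]'

```text
time_s: 18.6
ee_pos: [439.6, 147.1, 131.1]
tool_rot: [-0.0, 3.141, 0.0]
ft_force: [-0.7, 0.3, 4.4]
opening: 8.1
```

Contact (+4.4 N at z 131, the same height as at the pick). Releasing gently.

>>> apply_moves --rows '[{"offset": [0, 0, 0], "turn": [0, 0, 0], "gripper": 0.7}, {"offset": [0, 0, 0], "turn": [0, 0, 0], "gripper": 0.5}, {"offset": [0, 0, 0], "turn": [0, 0, 0], "gripper": 0.3}, {"offset": [0, 0, 0], "turn": [0, 0, 0], "gripper": 0}, {"offset": [0, 0, 0], "turn": [0, 0, 0], "gripper": -0.5}, {"offset": [0, 0, 0], "turn": [0, 0, 0], "gripper": -0.8}, {"offset": [0, 0, 0], "turn": [0, 0, 0], "gripper": -0.8}, {"offset": [0, 0, 0], "turn": [0, 0, 0], "gripper": -0.8}]'

```text
time_s: 19.6
ee_pos: [439.4, 147.0, 130.7]
tool_rot: [0.0, 3.142, 0.0]
ft_force: [-0.7, 0.2, -0.9]
opening: 76.4
```

Run:
```python
from h import *
a=ctrl.camera("wrist")[:,:,::-1];b=ctrl.camera("side")[150:300,180:380,::-1]
cv2.imwrite("pics/pl2.png",np.hstack([cv2.resize(a,(400,300)),cv2.resize(b,(400,300))]))
```

```text
(no output)
```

View pics/pl2.png

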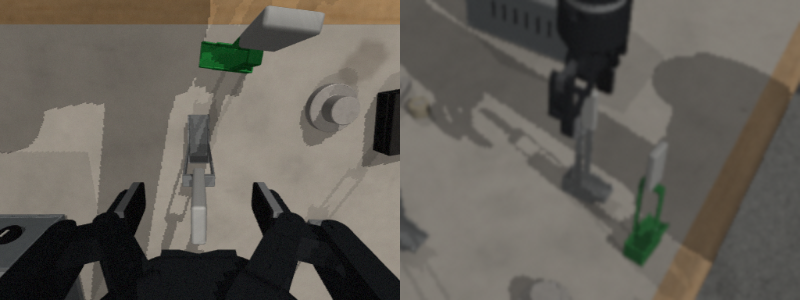

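>>> apply_moves --rows '[{"offset": [0, 0, -0.01], "turn": [0, 0, 0], "gripper": -0.8}, {"offset": [0, 0, -0.035], "turn": [0, 0, 0], "gripper": -0.8}, {"offset": [0, 0, -0.07], "turn": [0, 0, 0], "gripper": -0.8}, {"offset": [0, 0, -0.11], "turn": [0, 0, 0], "gripper": -0.8}, {"offset": [0, 0, -0.15], "turn": [0, 0, 0], "gripper": -0.8}, {"offset": [0, 0, -0.18], "turn": [0, 0, 0], "gripper": -0.8}]'

```text
time_s: 20.45
ee_pos: [439.7, 147.1, 313.4]
tool_rot: [0.0, 3.139, 0.001]
ft_force: [0.5, -0.2, -0.7]
opening: 76.9
```

>>> apply_moves --rows '[{"offset": [-0.02, -0.02, 0], "turn": [0, 0, 0], "gripper": -0.8}, {"offset": [-0.05, -0.05, 0], "turn": [0, 0, 0], "gripper": -0.8}, {"offset": [-0.085, -0.085, 0], "turn": [0, 0, 0], "gripper": -0.8}, {"offset": [-0.12, -0.12, 0], "turn": [0, 0, 0], "gripper": -0.8}, {"offset": [-0.16, -0.16, 0], "turn": [0, 0, 0], "gripper": -0.8}, {"offset": [-0.19, -0.2, 0], "turn": [0, 0, 0], "gripper": -0.8}, {"offset": [-0.21, -0.24, 0], "turn": [0, 0, 0], "gripper": -0.8}, {"offset": [-0.22, -0.276, 0], "turn": [0, 0, 0], "gripper": -0.8}]'

```text
time_s: 21.45
ee_pos: [660.1, -130.6, 310.8]
tool_rot: [-0.001, -3.142, -0.0]
ft_force: [0.6, 0.2, 0.7]
opening: 77.1
```

Run:
```python
from h import *
s=ctrl.state();print(s["time_s"],s["ee_pos"])
a=ctrl.camera("wrist")[:,:,::-1];b=ctrl.camera("side")[:,:,::-1];t=ctrl.camera("top")[:,:,::-1]
cv2.imwrite("pics/end_t.png",t);cv2.imwrite("pics/end_s.png",b)
cv2.imwrite("pics/end1.png",np.hstack([cv2.resize(a,(400,300)),cv2.resize(b[130:310,120:360],(400,300))]))
cv2.imwrite("pics/end2.png",np.hstack([cv2.resize(t[90:240,100:300],(400,300)),cv2.resize(a[20:290,100:460],(400,300))]))
```

```text
21.45 [ 660.09028026 -130.55746376  310.79615864]
```

View pics/end1.png

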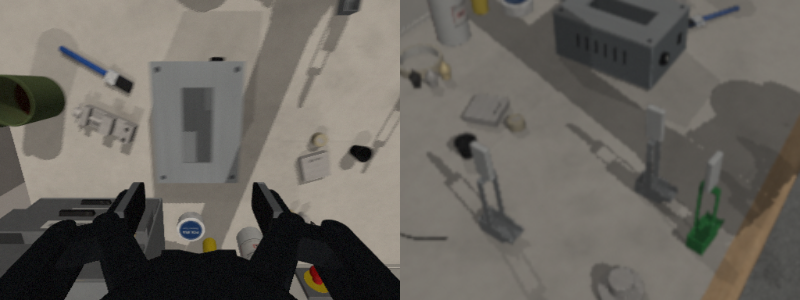

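View pics/end2.png

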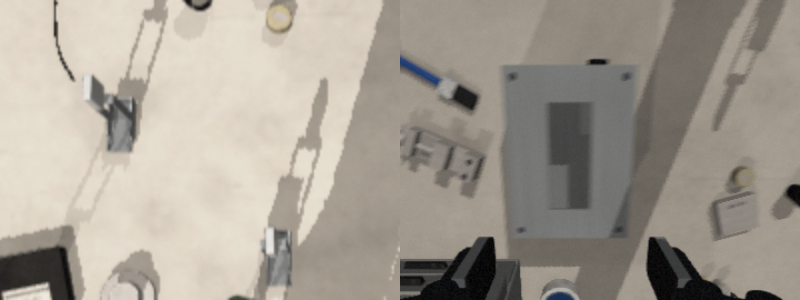

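Run:
```python
from h import *
t=cv2.imread("pics/end_t.png");s=cv2.imread("pics/end_s.png")
mt=ctrl.camera_model("top");ms=ctrl.camera_model("side")
for P in [(440,147,175),(440,147,119),(440,147,0)]: print(np.round(proj(mt,P),1),np.round(proj(ms,P),1))
a=cv2.resize(t[195:245,215:265],(400,400),interpolation=cv2.INTER_NEAREST);b=cv2.resize(s[185:255,240:310],(400,400),interpolation=cv2.INTER_NEAREST)
cv2.imwrite("pics/end3.png",np.hstack([a,b]))
```

```text
[234.9 210. ] [274.3 194.8]
[236.5 212. ] [273.1 212.5]
[239.5 215.7] [270.9 245. ]
```

View pics/end3.png

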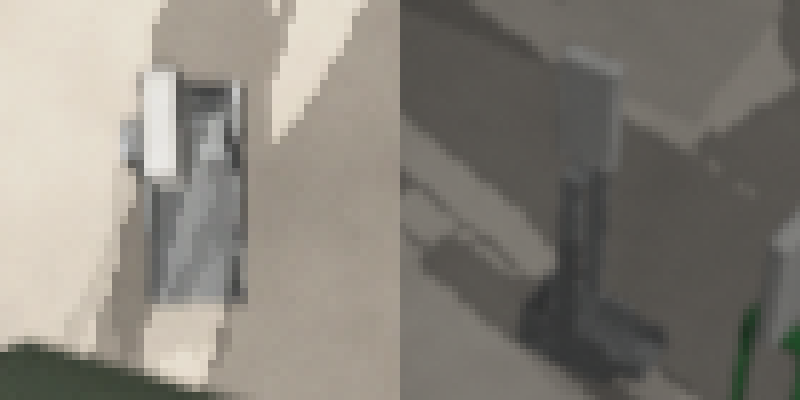

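Tang top is seen at top (235.0,210.4) and side (273.6,195.2). An upright boat should show at (234.9,210.0) and (274.3,194.8), so it stands upright at the correct height. Handing in.

Run:
```python
from workcell import ctrl
print(ctrl.sign_off(), ctrl.state()["time_s"])
```

```text
the job is handed in; nothing more can be done
the job is handed in; nothing more can be done
```

I carried the loaded boat level through the slot and tipped it about 25.5° inside the dryer, and the specimen rolled out. I then lifted the boat out still tipped, levelled it and stood it back at its original spot. The job is handed in at about 22 s of the 61 s allowed.

- **Boat:** it stands upright. Its tang top shows within 1 px of where an upright boat's should be in both the top and side views.
- **Specimen:** the tray is empty, and the specimen is not on the cover plate or in view through the slot. It must lie under the plate on the robot side of the chamber, but I did not see it there directly.
- **Spare boat:** it still stands where it was, judged by eye in the top and side views.
- **Contact with the cover plate:** none showed up; the wrist force stayed within about 3 N throughout the time in the slot. The camera measurements of the boat and the slot agreed to within about 3 mm.

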